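# Slide a power-supply module up into the test jig and switch it on

## Task

Slide the power-supply module from the bench up into the test jig and then switch the jig on. Take the module by its bow handle, raise only its nose over the edge of the jig's plate while its tail stays down on the bench, never lifting the whole module clear, and slide it in between the rails until it lies flat on the plate with its nose fully home against the contact block. Then press the raised end of the paddle switch so that it snaps over and stays, let go of everything, and leave the other things on the bench alone.

Things in the scene. Friction and masses are not known exactly. Their poses are not given: they have to be found in the camera images.
- module_bar (a point): Middle of the round steel bar of the module's bow handle, where to grip it: 10 mm thick, straight for 78 mm, running across the module (this point's y), 60 mm above the underside, 30 mm behind the nose, 140 mm ahead of the tail. x points to the nose, z up. Within 70 mm of the bar other parts are lower than 37 mm above the underside. Gripped at about 20 N, the module swings about the bar and its tail hangs down.
- module_nose (a point): Middle of the nose edge of the module's underside (goes in first). x points out ahead of the nose, z up. The module is an open power-supply chassis: flat aluminium base 170 mm long, 110 mm wide, 8 mm thick, square edges, side flanges up to 24 mm, green board, bow handle at the nose end, transformer at the tail. It starts flat on the bench before the jig, up to 0.3 rad askew and 40 mm to the side.
- module_tail (a point): Middle of the tail edge of the module's underside (transformer end), 170 mm behind the nose. x points to the nose, z up. The transformer is 60 mm high above the underside, from 4 to 58 mm ahead of the tail. Mass 0.7 to 1.0 kg; centre of mass about 50 mm ahead of the tail. If a strong grip carries the module level, tilt the wrist so that the tail stays down.
- jig_edge (a point): Middle of the entry edge of the fixed test jig, on its plate's top. The plate is aluminium, 345 x 176 mm, 8 mm thick, lying on the bench: a square 8 mm step up for the module. x points along the way in, z up. Two steel rails 14 mm high above the plate, 118 mm apart inside, run from 55 to 210 mm past this edge; from 22 mm their flared ends narrow from about 142 mm.
- jig_stop (a point): On the plate's top in the middle of the near face of the black contact block (22 mm high, 112 mm wide, 20 mm thick), 210 mm past the entry edge: the nose goes against it. Same axes as jig_edge. A steel switch box begins 57 mm past it; its cover is 59 mm above the bench.
- rocker_middle (a point): Middle of the white paddle rocker (66 mm long across the jig, 33 mm wide, 7 mm thick) on top of the steel box at the jig's closed end, 7 mm above the box's cover plate. Same axes as jig_edge. At the start the end towards this point's +y stands about 9 mm higher than the other.
- rocker_press (a point): Point on top of the paddle 24 mm from its middle, on the end that is raised at the start: press straight down here, the stop is about 6 mm below its starting height. It takes about 5 N to start it; past half-way it snaps over by itself.
- rocker (a joint): Angle of the paddle (rad): 0 is off (as it starts), 0.26 is on; it snaps to the nearer end on either side of 0.13.
- meter: Handheld multimeter lying on the bench beyond the jig, 165 x 82 x 46 mm; leave it alone. Origin under its middle.
- can: Steel spray can standing on the bench, 52 mm across and 150 mm tall; leave it alone. Origin under its middle.
- reel: Reel standing on its flange on the bench, 54 mm across and 48 mm tall; leave it alone. Origin under its middle.

How it is judged:
On the way, in this order (a step that is already met when the one before it is completed fails the run):
1. the nose is up over the plate, at least 15 mm past its entry edge, while the tail is still down on the bench (under 5 mm) (x of module_nose in the frame of jig_edge above 0.015 m and z of module_nose in the frame of jig_edge above -0.002 m and height (world z) of module_tail below 0.005 m), for 0.1 s.
2. the module lies flat on the plate between the rails, its nose within 4 mm of the contact block, with the switch still off (x of module_nose in the frame of jig_stop between -0.004 and 0.003 m and y of module_nose in the frame of jig_stop between -0.007 and 0.007 m and z of module_nose in the frame of jig_stop between -0.003 and 0.003 m and z of module_tail in the frame of jig_stop between -0.003 and 0.003 m and value of joint rocker below 0.05 rad), for 0.2 s.
3. the paddle has snapped over to on (value of joint rocker above 0.22 rad), for 0.2 s.
At the end, for the whole second after the job is handed in: The module lies flat on the jig's plate (nose and tail within 3 mm of its top), between the rails (within 7 mm of the middle line and 0.08 rad of straight), nose within 4 mm of the contact block, and the paddle is over at on (above 0.22 rad) (x of module_nose in the frame of jig_stop between -0.004 and 0.003 m and y of module_nose in the frame of jig_stop between -0.007 and 0.007 m and angle between the x axis of module_nose and the x axis of jig_stop, either way round below 0.08 rad and z of module_nose in the frame of jig_stop between -0.003 and 0.003 m and z of module_tail in the frame of jig_stop between -0.003 and 0.003 m and value of joint rocker above 0.22 rad); the robot touches nothing.
It fails at once if the whole module was lifted (its tail more than 25 mm above the bench) (height (world z) of module_tail above 0.025 m).
It fails at once if the module was tipped by more than 15 degrees (angle between module_nose's own z axis and vertical above 0.26 rad).
It fails at once if a bystander was moved by more than 30 mm (distance of any of meter, can, reel from where it was at the start of the episode above 0.03 m).
It also fails if it takes over 45 s, if anything falls off the work surface, if the arm or the gripper's body presses on something with over 40 N, if the wrist force passes 120 N, or if a joint passes its speed limit or range.

## Robot

A 7-joint arm with a two-finger parallel gripper is mounted at the origin on the work surface. World frame = base frame: x ahead of the robot, y to its left, z up, the work surface at z = 0. Lengths are in m, angles in rad, forces in N, time in s.
With the tool pointing down it reaches from about 0.425 to 0.95 m from the base axis. Payload 16.7 kg.
Tool frame: the origin (TCP) lies on the centre line of the jaws, within the pads' length; the fingertips stand 14 mm ahead of it and the grasp point (between the pads) lies 5 mm behind it (env.tcp_to_tips is the distance from the TCP to the fingertips, in m); z points along the fingers, y is the line along which they close (so a half turn about z gives the same grasp; the last joint's range is limited). The gripper opens to 94 mm and grips with 3 to 60 N. Pads are 16 mm wide; open, the fingers measure 119 mm over their backs; the gripper's body (75 mm by 177 mm) begins 78 mm behind the grasp point.
Start: joints at [-1.407, 0.426, 0.074, 1.606, -0.034, 1.111, -0.067], TCP at [0.208, 0.642, 0.219] pointing down, gripper open.
Joint ranges: [-2.85, 2.85], [-0.5, 2.14], [-1.23, 1.37], [0.21, 2.46], [-1.02, 4.16], [0.16, 2.05], [-2.73, 2.73]. Speed limits (rad/s): [1.89, 1.89, 2.39, 2.39, 3.01, 3.01, 3.01].

## Interface

Orientations are given as a rotation vector (axis times angle).
In Python, from plant import env gives the robot as it stands. The module is installed in compiled form; this text tells all that it offers.
- The arm moves only by the tool step_arm, never from a script. Its arguments are lists of equal length, an entry for each row: "hand": the closure in counts, from 0 (fully open) to 255 (shut); "xyz": the shift along the tool's x, y, z in units of 100 mm (1.0 is 100 mm), a list of three; "spin": the turn about the tool's z in units of pi rad (1.0 is pi rad). In form: {"hand": [hand, ...], "xyz": [[x, y, z], ...], "spin": [spin, ...]}. A call has 1 to 12 rows; each row is the pose to reach, as a shift and turn from the pose commanded when the call began, along the tool's axes at that moment, turning the shorter way round; what a row does not reach only later rows make up. A row lasts 1/12 s, in which the tool goes at most 41.7 mm and 7.16 degrees, less where a joint would pass 70% of its speed; a pose out of reach is approached as far as the arm can. A call with a number of a shift or a turn outside -1 to 1 is refused whole. A call with a gripper value outside its range is refused whole. The fingers move at their own pace and stop on an object; "grip_force" is the grip in N (left out, the last holds). Time passes only in rows, so rows that repeat a pose let the fingers close. It gives the time, the measured TCP pose, the force, the opening and the grip force at its end, in the units of the state.
- env.observe(): the state, without advancing time (a new reading comes with each control period).
- env.get_image(name): name is "scene" or "top" or "wrist"; returns a dict with "frame" (384x512x3 uint8, blue, green, red), "intrinsics" (3x3 intrinsics, pixels), "k1" (the pictures are not rectified: a ray, as slopes to the right and down, at radius r is drawn at 1 + k1 r^2 times it, then the intrinsics apply), "eye" and "rotation" of the camera in the world; the wrist camera has in their place "hand_eye" (4x4, takes a point from camera to tool coordinates, whose origin is the TCP and whose axes are the flange's). Camera axes: x right, y up, looking along -z (the intrinsics and any distortion apply to the point x, -y, -z); pixel columns grow to the right and rows downward; lengths in m; the calibration is good to about 2 mm. A picture is of the moment at which its call begins: read the wrist's pose just before it. There is no depth.
- env.finish_job(): hands the job in; it is judged then, once.
Trained networks look in the newest picture that a camera, given by its name, has taken for a name from the list of things; names that differ only in an ending like _2 or _b are one class to them, and where a whole thing is asked for, a point or a joint stands for the part that bears it (a point fixed in the world has none). Each returns a list of dicts, best first, with "p" (0 to 1); they miss things now and then, are a little off and sometimes report something else, mostly with a low value. They report only what shows in the picture. A call takes as long as a camera call.
- env.search_frame(thing, camera): "xy" ([column, row] as shares, 0 to 1, of the picture: columns of its width, rows of its height, amid what is visible of it).
- env.regions_of(thing, camera): "pixels" (384x512 bool, what is visible of it) and "xy" ([column, row] as shares, 0 to 1, of the picture: columns of its width, rows of its height, amid what is visible of it).
- env.place_of(thing, camera): "xy" ([column, row] as shares, 0 to 1, of the picture: columns of its width, rows of its height: a listed point, or the origin of a listed thing).
The state is a dict: "time": time; "joint_positions": joint angles; "joint_vel": joint speeds; "tau": joint torques, N m; "ee_pos": TCP position; "orientation": TCP orientation; "force": force on the tool from outside, world axes, zero at the start; "moment": the same for the moment, N m; "opening": opening from 0.0 (shut) to 1.0 (fully open); "grip_force": force on a finger pad.
Only numpy, scipy, OpenCV 4.12 (cv2) and the standard library are available. Lean on these libraries where they do the work, as an engineer would, in place of code of your own. Each camera call takes 0.05 s, during which the arm holds its last target. There are 200 camera calls.

## Working session

There is one attempt and no reset: what is moved stays moved. The work goes in short steps, Python scripts to look and compute and a tool call to move; the robot and the scene stay as the last step left them, time stands still between calls to the robot, and variables do not carry over. Pictures are saved under pics/ and viewed, at most 10 in all, crops included, and the job is handed in when it is done.

Besides the shell and the picture viewer there is one more tool, called after "Emit:" as a command line: name --pt "numbers of a row" for each row, then --argument value for the rest. step_arm: Moves the arm, as the interface text tells. Its arguments: {"type":"object","properties":{"hand":{"type":"array","items":{"type":"number"}},"xyz":{"type":"array","items":{"type":"array","items":{"type":"number","minimum":-1,"maximum":1}}},"spin":{"type":"array","items":{"type":"number","minimum":-1,"maximum":1}},"grip_force":{"type":"number"}},"required":["hand","xyz","spin"]}

```bash
mkdir -p pics; cat > h.py <<'E'
import numpy as np, cv2
from scipy.spatial.transform import Rotation as R
from plant import env
def cam(name):
    s=env.observe(); im=env.get_image(name)
    if name=="wrist":
        T=np.eye(4);T[:3,:3]=R.from_rotvec(s["orientation"]).as_matrix();T[:3,3]=s["ee_pos"]
        C=T@np.array(im["hand_eye"]); im["eye"]=C[:3,3]; im["rotation"]=C[:3,:3]
    return im
def ray(im,xy):
    K=np.array(im["intrinsics"]);px=np.array(xy)*[512,384]
    d=np.array([(px[0]-K[0,2])/K[0,0],(px[1]-K[1,2])/K[1,1]]);u=d.copy()
    for _ in range(30): u=d/(1+im["k1"]*(u@u))
    return np.array(im["eye"]),np.array(im["rotation"])@np.array([u[0],-u[1],-1])
def onz(im,xy,z):
    e,d=ray(im,xy); return e+d*(z-e[2])/d[2]
def tri(ims,xys):
    A=np.zeros((3,3));b=np.zeros(3)
    for im,xy in zip(ims,xys):
        e,d=ray(im,xy);d=d/np.linalg.norm(d);P=np.eye(3)-np.outer(d,d);A+=P;b+=P@e
    return np.linalg.solve(A,b)
E
cat > a.py <<'E'
from h import *
Z=dict(module_bar=.06,module_nose=0,module_tail=0,jig_edge=.008,jig_stop=.008,rocker_middle=.066,rocker_press=.07,meter=0,can=0,reel=0)
np.set_printoptions(precision=4,suppress=True)
ims={}
for c in("scene","top"):
    ims[c]=cam(c);cv2.imwrite(f"pics/{c}0.png",ims[c]["frame"])
    for t,z in Z.items():
        r=env.place_of(t,c)
        for q in r[:2]: print(c,t,round(q["p"],2),np.array(q["xy"])*[512,384],onz(ims[c],q["xy"],z))
s=env.observe();print(s["time"],s["ee_pos"],R.from_rotvec(s["orientation"]).as_matrix())
E
python3 a.py
```

```text
Traceback (most recent call last):
  File "a.py", line 9, in <module>
    for q in r[:2]: print(c,t,round(q["p"],2),np.array(q["xy"])*[512,384],onz(ims[c],q["xy"],z))
                                                                          ~~~^^^^^^^^^^^^^^^^^^
  File "h.py", line 16, in onz
    e,d=ray(im,xy); return e+d*(z-e[2])/d[2]
                                        ~^^^
IndexError: invalid index to scalar variable.
```

```bash
sed -i 's/np.array(im\["rotation"\])@np/RM(im["rotation"])@np/' h.py; cat >> h.py <<'E'
def RM(r):
    r=np.array(r); return r if r.shape==(3,3) else R.from_rotvec(r).as_matrix()
E
python3 -c "
from h import *
i=env.get_image('top');print(i['rotation'],i['eye'],i['k1'])"
python3 a.py
```

```text
[ 0.11605489 -0.13446957 -1.57098449] [0.3241375  0.08766269 1.57906797] -0.15369484157964677
scene module_bar 0.6 [190.8224 174.4896] [ 0.4868 -0.1649  0.06  ]
scene module_bar 0.47 [321.5872 195.1872] [0.425  0.2074 0.06  ]
scene module_nose 0.75 [198.0928 196.6848] [ 0.4995 -0.1359  0.    ]
scene module_tail 0.63 [148.7872 183.3984] [ 0.5025 -0.3122  0.    ]
scene module_tail 0.25 [136.2944 243.6096] [ 0.7581 -0.1565  0.    ]
scene jig_edge 0.71 [216.0128 198.1056] [ 0.4937 -0.0791  0.008 ]
scene jig_stop 0.62 [284.1088 211.2   ] [0.4683 0.1196 0.008 ]
scene rocker_middle 0.57 [321.792  203.2128] [0.4726 0.2224 0.066 ]
scene rocker_press 0.5 [320.4096 197.4144] [0.4534 0.2121 0.07  ]
scene meter 0.89 [198.4    268.4928] [0.7658 0.0291 0.    ]
scene meter 0.72 [401.7152 221.9136] [0.3616 0.4238 0.    ]
scene can 0.92 [136.0896 245.184 ] [ 0.7634 -0.153   0.    ]
scene reel 0.7 [403.3024 222.6816] [0.3634 0.4285 0.    ]
top module_bar 0.84 [329.1136 217.8816] [ 0.5012 -0.1579  0.06  ]
top module_nose 0.66 [319.6928 221.184 ] [ 0.4968 -0.1344  0.    ]
top module_tail 0.89 [366.7968 217.6128] [ 0.5084 -0.3008  0.    ]
top jig_edge 0.88 [308.0192 220.608 ] [ 0.4982 -0.0928  0.008 ]
top jig_edge 0.3 [220.1088 235.584 ] [0.4477 0.2096 0.008 ]
top jig_stop 0.72 [246.8864 226.4064] [0.479  0.1179 0.008 ]
top rocker_middle 0.96 [218.0096 225.216 ] [0.4775 0.2123 0.066 ]
top rocker_press 0.57 [217.3952 232.2816] [0.4537 0.2138 0.07  ]
top meter 0.8 [269.5168 147.9168] [0.759  0.0378 0.    ]
top meter 0.72 [217.4976 225.7152] [0.4825 0.2195 0.    ]
top can 0.93 [323.0208 145.1904] [ 0.7693 -0.1535  0.    ]
top reel 0.82 [156.5184 264.6144] [0.3484 0.4287 0.    ]
top reel 0.22 [332.0832 219.4176] [ 0.5028 -0.1779  0.    ]
1.25 [0.2077 0.6422 0.2195] [[-0.9515  0.3078 -0.0001]
 [ 0.3078  0.9515 -0.    ]
 [ 0.     -0.     -1.    ]]
```

```bash
python3 -c "
import cv2,numpy as np
a=cv2.imread('pics/top0.png')[120:300,130:400];b=cv2.imread('pics/scene0.png')[120:290,100:430]
a=cv2.resize(a,(450,300));b=cv2.resize(b,(582,300))
c=np.zeros((600,582,3),np.uint8);c[:300,:450]=a;c[300:]=b
cv2.imwrite('pics/c0.png',c)"
```

```text
(no output)
```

View pics/c0.png

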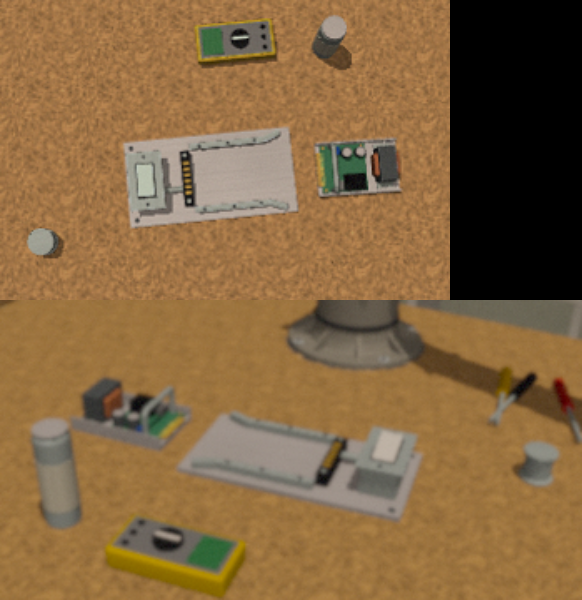

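Emit:
step_arm --hand '[0,0,0,0]' --pt "-0.3 -0.3 0" --pt "-0.6 -0.6 0" --pt "-0.85 -0.82 0" --pt "-0.85 -0.82 0" --spin '[0,0,0,0]'

```text
time: 1.58
ee_pos: [0.2681, 0.5323, 0.2199]
orientation: [0.5, 3.1, -0.002]
force: [1.5, 1.1, -0.1]
opening: 1.001
grip_force: 0.0
```

Emit:
step_arm --hand '[0,0,0,0]' --pt "-0.3 -0.3 0" --pt "-0.6 -0.6 0" --pt "-0.9 -0.85 0" --pt "-0.9 -0.85 0" --spin '[0,0,0,0]'

```text
time: 1.92
ee_pos: [0.3273, 0.423, 0.2199]
orientation: [0.501, 3.1, -0.002]
force: [1.7, -0.5, -1.1]
opening: 0.998
grip_force: 0.0
```

Emit:
step_arm --hand '[0,0,0,0]' --pt "-0.3 -0.3 0" --pt "-0.6 -0.6 0" --pt "-0.9 -0.85 0" --pt "-0.9 -0.85 0" --spin '[0,0,0,0]'

```text
time: 2.25
ee_pos: [0.386, 0.3145, 0.2199]
orientation: [0.501, 3.1, -0.001]
force: [-0.1, -0.1, -0.3]
opening: 1.001
grip_force: 0.0
```

Emit:
step_arm --hand '[0,0,0,0]' --pt "-0.2 -0.35 0" --pt "-0.4 -0.7 0" --pt "-0.6 -1 0" --pt "-0.6 -1 0" --spin '[0,0,0,0]'

```text
time: 2.58
ee_pos: [0.4101, 0.2013, 0.2198]
orientation: [0.5, 3.101, -0.001]
force: [0.2, -0.3, -1.1]
opening: 1.0
grip_force: 0.0
```

Emit:
step_arm --hand '[0,0,0,0]' --pt "-0.2 -0.35 0" --pt "-0.4 -0.7 0" --pt "-0.6 -1 0" --pt "-0.6 -1 0" --spin '[0,0,0,0]'

```text
time: 2.92
ee_pos: [0.4361, 0.0879, 0.2199]
orientation: [0.5, 3.101, -0.0]
force: [-0.7, -0.1, -0.1]
opening: 0.999
grip_force: 0.0
```

Emit:
step_arm --hand '[0,0,0,0]' --pt "-0.2 -0.35 0" --pt "-0.4 -0.7 0" --pt "-0.6 -1 0" --pt "-0.6 -1 0" --spin '[0,0,0,0]'

```text
time: 3.25
ee_pos: [0.4624, -0.0258, 0.2201]
orientation: [0.499, 3.1, -0.001]
force: [-0.4, -0.2, -1.1]
opening: 0.998
grip_force: 0.0
```

Emit:
step_arm --hand '[0,0,0,0,0]' --pt "-0.2 -0.35 0" --pt "-0.4 -0.7 0" --pt "-0.6 -1 0" --pt "-0.6 -1 0" --pt "-0.6 -1 0" --spin '[-0.04,-0.08,-0.118,-0.118,-0.118]'

```text
time: 3.67
ee_pos: [0.4882, -0.1379, 0.2198]
orientation: [-0.096, 3.139, -0.003]
force: [-0.5, -0.6, 0.2]
opening: 1.002
grip_force: 0.0
```

```bash
cat > b.py <<'E'
from h import *
import sys
np.set_printoptions(precision=4,suppress=True)
s=env.observe();M=R.from_rotvec(s["orientation"]).as_matrix();print(s["time"],s["ee_pos"],M[:,1],s["force"])
im=cam("wrist");cv2.imwrite(f"pics/{sys.argv[1]}.png",im["frame"])
Z=dict(module_bar=.06,module_nose=0,module_tail=0,jig_edge=.008,jig_stop=.008,rocker_middle=.066,rocker_press=.07)
for a in sys.argv[2:]:
    t,_,z=a.partition(":"); z=float(z) if z else Z[t]
    for q in env.place_of(t,"wrist")[:2]:
        p=onz(im,q["xy"],z);print(t,round(q["p"],2),np.array(q["xy"])*[512,384],p,"tool",M.T@(p-s["ee_pos"]))
E
python3 b.py w1 module_bar module_nose module_tail jig_edge
```

```text
3.6667 [ 0.4882 -0.1379  0.2198] [-0.0611  0.9981 -0.0019] [-0.4938 -0.6374  0.2008]
module_bar 0.86 [223.7952 188.5056] [ 0.4976 -0.1647  0.06  ] tool [-0.0076 -0.027   0.1599]
module_nose 0.56 [253.696  176.6016] [ 0.4943 -0.1327  0.    ] tool [-0.0062  0.0052  0.2198]
module_tail 0.36 [224.6144 186.8928] [ 0.5096 -0.1681  0.    ] tool [-0.0193 -0.0311  0.2199]
jig_edge 0.97 [295.0144 182.0928] [ 0.4965 -0.0822  0.008 ] tool [-0.0115  0.0555  0.2117]
```

```bash
python3 -c "
import cv2
a=cv2.imread('pics/w1.png');cv2.imwrite('pics/w1b.png',cv2.resize(a,(768,576)))"
```

```text
(no output)
```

View pics/w1b.png

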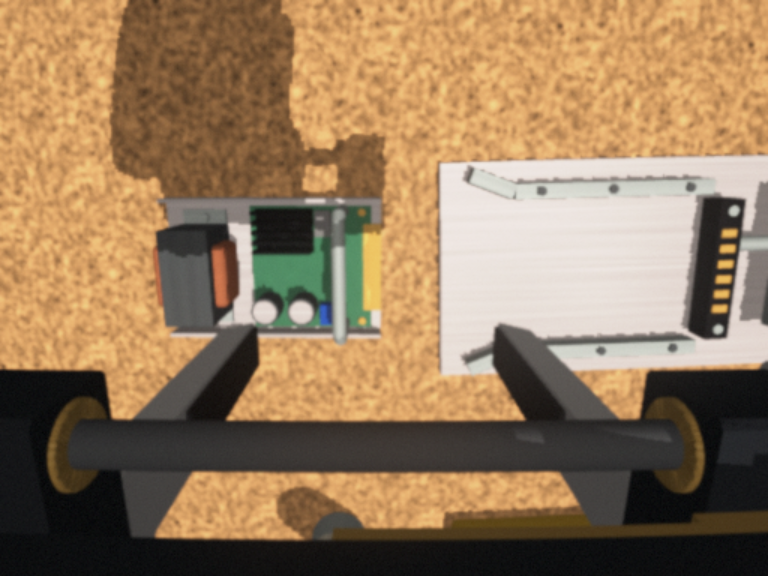

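```bash
cat > c.py <<'E'
from h import *
np.set_printoptions(precision=4,suppress=True)
im=cam("wrist")
P=lambda c,r,z:onz(im,[c/768,r/576],z)
for n,a,b,z in [("edge",(440,374),(440,163),.008),("plate top side",(440,163),(767,156),.008),("plate low side",(440,374),(760,364),.008),("block",(690,335),(705,198),.03),("bar",(341,335),(337,208),.06),("nose",(380,333),(382,200),.024),("flange",(165,200),(382,200),.024),("rail hi",(520,197),(700,192),.022),("rail lo",(530,338),(690,335),.022)]:
    p,q=P(*a,z),P(*b,z);d=q-p;print(n,p,q,np.linalg.norm(d),np.degrees(np.arctan2(d[1],d[0])),(p+q)/2)
for t in("jig_stop","jig_edge","module_bar"):
    for q in env.place_of(t,"wrist")[:1]: print(t,q["p"],onz(im,q["xy"],.06 if t=="module_bar" else .008))
E
python3 c.py
```

```text
edge [ 0.5838 -0.0705  0.008 ] [ 0.4093 -0.086   0.008 ] 0.1751115481100842 -174.916586181607 [ 0.4966 -0.0783  0.008 ]
plate top side [ 0.4093 -0.086   0.008 ] [0.3861 0.1736 0.008 ] 0.2607190594051319 95.11783720953535 [0.3977 0.0438 0.008 ]
plate low side [ 0.5838 -0.0705  0.008 ] [0.5605 0.2112 0.008 ] 0.2826477945207083 94.71473555266175 [0.5722 0.0703 0.008 ]
block [0.5304 0.1247 0.03  ] [0.4222 0.1135 0.03  ] 0.10879178214922608 -174.1000792118424 [0.4763 0.1191 0.03  ]
bar [ 0.5351 -0.1537  0.06  ] [ 0.4446 -0.1601  0.06  ] 0.09077396908994234 -175.93444846265817 [ 0.4898 -0.1569  0.06  ]
nose [ 0.5443 -0.1246  0.024 ] [ 0.4393 -0.1293  0.024 ] 0.10505795587848969 -177.39155134463755 [ 0.4918 -0.1269  0.024 ]
flange [ 0.4482 -0.2933  0.024 ] [ 0.4393 -0.1293  0.024 ] 0.16419556959319165 93.10043246920574 [ 0.4438 -0.2113  0.024 ]
rail hi [ 0.4309 -0.0251  0.022 ] [0.418  0.1142 0.022 ] 0.1398881374724835 95.31388021221655 [0.4245 0.0445 0.022 ]
rail lo [ 0.5424 -0.0026  0.022 ] [0.5329 0.1305 0.022 ] 0.1335153926820167 94.11600747078981 [0.5376 0.064  0.022 ]
jig_stop 0.55 [0.4754 0.1279 0.008 ]
jig_edge 0.87 [ 0.499  -0.0843  0.008 ]
module_bar 0.8 [ 0.4937 -0.1624  0.06  ]
```

Emit:
step_arm --hand '[0,0,0,0]' --pt "-0.05 -0.2 0.3" --pt "-0.05 -0.2 0.6" --pt "-0.05 -0.2 0.95" --pt "-0.05 -0.2 1.0" --spin '[0,0,0,0]'

```text
time: 4.45
ee_pos: [0.4912, -0.1524, 0.1154]
orientation: [0.091, -3.134, -0.0]
force: [-1.0, 0.7, -1.0]
opening: 1.001
grip_force: 0.0
```

```bash
python3 b.py w2 module_bar module_nose jig_edge
```

```text
4.45 [ 0.4912 -0.1524  0.1154] [-0.0581  0.9983  0.0004] [-1.0028  0.7407 -0.9689]
module_bar 0.81 [234.0864 215.8848] [ 0.4958 -0.1631  0.06  ] tool [-0.0042 -0.011   0.0553]
module_nose 0.84 [271.4112 196.6848] [ 0.4945 -0.1318  0.    ] tool [-0.0051  0.0203  0.1153]
```

Emit:
step_arm --hand '[0,0,0]' --pt "-0.02 -0.06 0.3" --pt "-0.02 -0.06 0.6" --pt "-0.02 -0.06 0.6" --spin '[0,0,0]' --grip_force 20

```text
time: 4.9
ee_pos: [0.4952, -0.1585, 0.0577]
orientation: [0.092, -3.138, -0.001]
force: [-2.3, 1.2, -0.7]
opening: 1.0
grip_force: 0.0
```

Emit:
step_arm --hand '[255,255,255,255,255,255,255,255,255,255]' --pt "0 0 0" --pt "0 0 0" --pt "0 0 0" --pt "0 0 0" --pt "0 0 0" --pt "0 0 0" --pt "0 0 0" --pt "0 0 0" --pt "0 0 0" --pt "0 0 0" --spin '[0,0,0,0,0,0,0,0,0,0]' --grip_force 20

```text
time: 5.73
ee_pos: [0.496, -0.1591, 0.0594]
orientation: [0.091, -3.14, 0.0]
force: [-0.6, -0.8, 0.0]
opening: 0.329
grip_force: 0.0
```

Emit:
step_arm --hand '[255,255,255,255,255,255,255]' --pt "0 0 0.03" --pt "0 0 0.03" --pt "0 0 0.03" --pt "0 0 0.03" --pt "0 0 0.03" --pt "0 0 0.03" --pt "0 0 0.03" --spin '[0,0,0,0,0,0,0]' --grip_force 20

```text
time: 6.32
ee_pos: [0.4959, -0.1591, 0.0564]
orientation: [0.091, -3.14, 0.0]
force: [-0.3, -3.0, -3.8]
opening: 0.1
grip_force: 20.0
```

Emit:
step_arm --hand '[255,255,255,255]' --pt "0 0 -0.05" --pt "0 0 -0.1" --pt "0 0 -0.15" --pt "0 0 -0.15" --spin '[0,0,0,0]'

```text
time: 6.65
ee_pos: [0.4964, -0.159, 0.0726]
orientation: [-0.091, 3.139, 0.0]
force: [-0.1, 0.6, -3.9]
opening: 0.096
grip_force: 20.0
```

Emit:
step_arm --hand '[255,255,255,255,255,255]' --pt "0 0 0" --pt "-0.03 0.1 0" --pt "-0.06 0.2 0" --pt "-0.08 0.3 0" --pt "-0.08 0.3 0" --pt "-0.08 0.3 0" --spin '[-0.002,-0.004,-0.008,-0.008,-0.008,-0.008]'

```text
time: 7.15
ee_pos: [0.5025, -0.1269, 0.0714]
orientation: [0.134, -3.138, -0.002]
force: [0.6, 5.3, -0.8]
opening: 0.099
grip_force: 20.0
```

```bash
python3 b.py w3 module_bar:0.075 module_nose:0.017 jig_edge jig_stop; python3 -c "
import cv2
a=cv2.imread('pics/w3.png');cv2.imwrite('pics/w3b.png',cv2.resize(a,(768,576)))"
```

```text
7.15 [ 0.5025 -0.1269  0.0714] [-0.0852  0.9964  0.0012] [ 0.5591  5.2973 -0.7583]
module_bar 0.78 [250.0096 243.4944] [ 0.5036 -0.1261  0.075 ] tool [-0.0012  0.0007 -0.0036]
module_nose 0.95 [301.9776 211.6992] [ 0.5    -0.0884  0.017 ] tool [-0.0008  0.0385  0.0545]
jig_edge 0.79 [305.2032 204.288 ] [ 0.4966 -0.0849  0.008 ] tool [0.0022 0.0423 0.0635]
```

View pics/w3b.png

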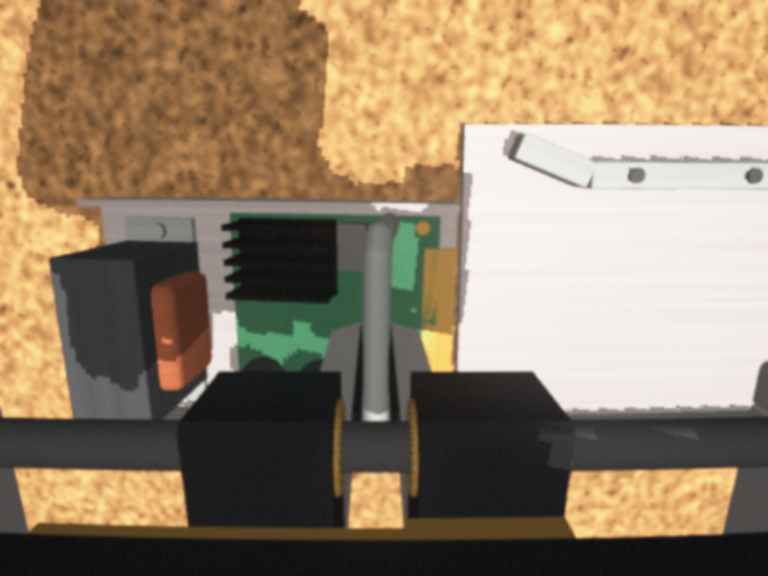

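```bash
cat > d.py <<'E'
from h import *
np.set_printoptions(precision=4,suppress=True)
s=env.observe();M=R.from_rotvec(s["orientation"]).as_matrix();im=cam("wrist")
for n,c,r,z in [("fl nose",456,205,.041),("fl tail",105,206,.026),("rail in",600,188,.022),("rail in2",755,187,.022),("flare tip",512,152,.022),("plate",463,125,.008),("plate2",760,125,.008),("edge",459,350,.008)]:
    print(n,M.T@(onz(im,[c/768,r/576],z)-s["ee_pos"]))
E
python3 d.py
```

```text
fl nose [0.0547 0.0339 0.0306]
fl tail [ 0.0538 -0.1198  0.0454]
rail in [0.0613 0.1019 0.0496]
rail in2 [0.0626 0.1749 0.0497]
flare tip [0.0766 0.061  0.0496]
plate [0.0893 0.0414 0.0636]
plate2 [0.0913 0.1838 0.0637]
edge [-0.0211  0.0439  0.0636]
```

Emit:
step_arm --hand '[255,255,255,255,255,255]' --pt "0.015 0.1 0" --pt "0.025 0.2 0" --pt "0.025 0.3 0" --pt "0.025 0.32 0" --pt "0.025 0.32 0" --pt "0.025 0.32 0" --spin '[-0.002,-0.003,-0.003,-0.003,-0.003,-0.003]'

```text
time: 7.95
ee_pos: [0.4972, -0.0958, 0.0716]
orientation: [0.147, -3.138, -0.002]
force: [-0.5, 5.1, -0.5]
opening: 0.099
grip_force: 20.0
```

```bash
python3 b.py w4 module_bar:0.075 module_nose:0.017 jig_stop; python3 -c "
import cv2
a=cv2.imread('pics/w4.png');cv2.imwrite('pics/w4b.png',cv2.resize(a,(768,576)))"
```

```text
7.95 [ 0.4972 -0.0958  0.0716] [-0.0937  0.9956  0.001 ] [-0.4721  5.0608 -0.497 ]
module_bar 0.7 [247.3984 242.3808] [ 0.4979 -0.0965  0.075 ] tool [-0.0006 -0.0008 -0.0034]
module_nose 0.79 [302.08  211.392] [ 0.4943 -0.0573  0.017 ] tool [-0.0007  0.0386  0.0546]
```

View pics/w4b.png

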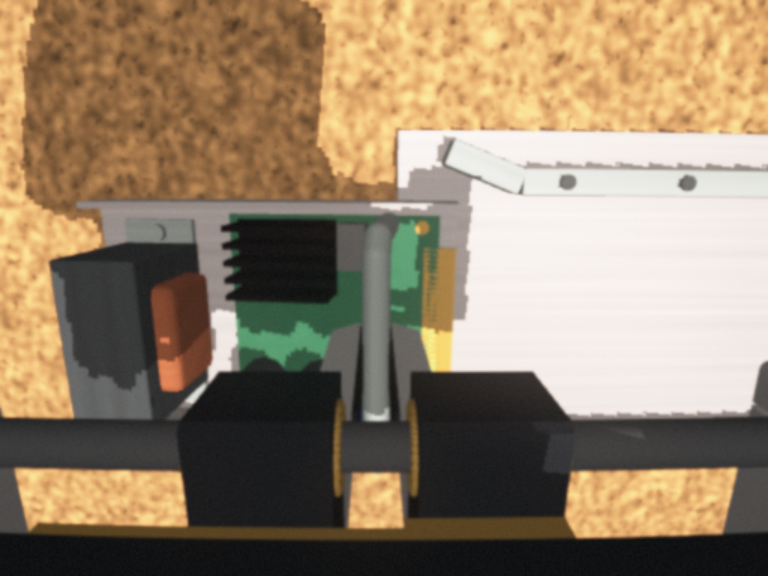

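```bash
sed -i 's/^for n.*/for n,c,r,z in [("fl nose",456,205,.041),("fl tail",105,206,.026),("rail in",530,195,.022),("rail in2",765,195,.022),("plate",400,130,.008),("plate2",760,132,.008),("edge",398,150,.008)]:/' d.py; python3 d.py
```

```text
fl nose [0.0546 0.0339 0.0306]
fl tail [ 0.0538 -0.1199  0.0455]
rail in [0.058  0.0703 0.0497]
rail in2 [0.059  0.1804 0.0498]
plate [0.0869 0.0123 0.0636]
plate2 [0.0881 0.1844 0.0638]
edge [0.078  0.0114 0.0636]
```

Emit:
step_arm --hand '[255,255,255,255,255,255,255,255]' --pt "0 0.15 0" --pt "0 0.3 0" --pt "0.005 0.45 0" --pt "0.005 0.6 0" --pt "0.005 0.75 0" --pt "0.005 0.9 0" --pt "0.005 0.9 0" --pt "0.005 0.9 0" --spin '[0,0,0,0,0,0,0,0]'

```text
time: 8.87
ee_pos: [0.4888, -0.0061, 0.0719]
orientation: [-0.148, 3.138, 0.002]
force: [-1.8, 9.9, 9.1]
opening: 0.103
grip_force: 20.0
```

```bash
python3 b.py w5 module_bar:0.075 module_nose:0.017 jig_stop; python3 -c "
import cv2
a=cv2.imread('pics/w5.png');cv2.imwrite('pics/w5b.png',cv2.resize(a,(768,576)))"
```

```text
8.8667 [ 0.4888 -0.0061  0.0719] [-0.0944  0.9955  0.0015] [-1.8095  9.9459  9.0514]
module_bar 0.59 [247.0912 243.1872] [ 0.4901 -0.0069  0.075 ] tool [-0.0012 -0.0009 -0.0031]
module_nose 0.66 [299.9808 213.3888] [0.4876 0.0313 0.017 ] tool [-0.0023  0.0372  0.055 ]
jig_stop 0.96 [421.4784 206.0928] [0.476  0.1254 0.008 ] tool [0.0004 0.132  0.0641]
```

View pics/w5b.png

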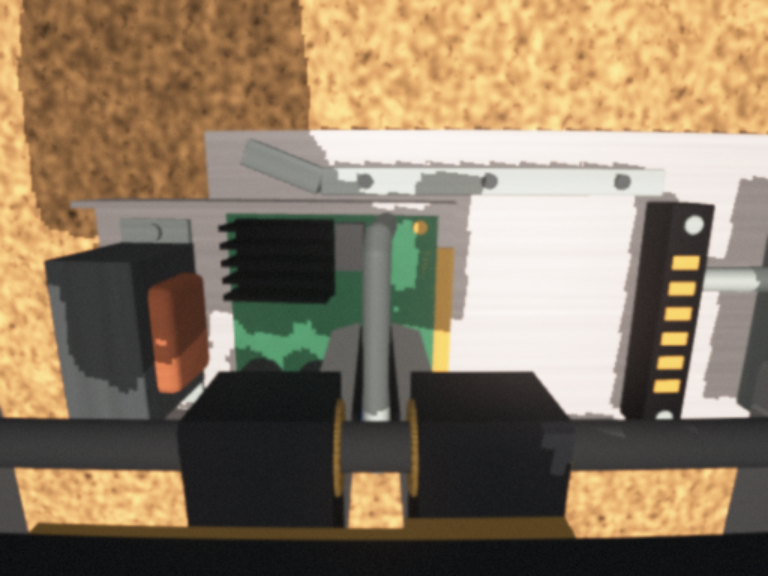

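Emit:
step_arm --hand '[255,255,255,255,255,255,255,255]' --pt "0 0.1 0.01" --pt "0 0.2 0.02" --pt "0.003 0.3 0.03" --pt "0.003 0.4 0.04" --pt "0.005 0.5 0.04" --pt "0.005 0.6 0.04" --pt "0.005 0.65 0.04" --pt "0.005 0.65 0.04" --spin '[0,0,0,0,0,0,0,0]'

```text
time: 9.73
ee_pos: [0.4817, 0.0594, 0.0675]
orientation: [0.149, -3.138, -0.001]
force: [-1.6, 6.7, 1.2]
opening: 0.1
grip_force: 20.0
```

```bash
python3 b.py w6 module_bar:0.071 module_nose:0.012 jig_stop module_tail:.008
```

```text
9.7333 [0.4817 0.0594 0.0675] [-0.0946  0.9955  0.0009] [-1.5751  6.6528  1.17  ]
module_bar 0.71 [249.4976 242.9184] [0.4825 0.0599 0.071 ] tool [-0.0009  0.0004 -0.0035]
module_nose 0.96 [294.6048 213.8112] [0.4812 0.0929 0.012 ] tool [-0.0028  0.0333  0.0555]
jig_stop 0.55 [338.2784 211.2   ] [0.4774 0.1259 0.008 ] tool [-0.0021  0.0665  0.0595]
```

Emit:
step_arm --hand '[255,255,255,255,255]' --pt "0 0.1 0" --pt "0 0.2 0.01" --pt "0 0.22 0.03" --pt "0 0.22 0.03" --pt "0 0.22 0.03" --spin '[0,0,0,0,0]'

```text
time: 10.4
ee_pos: [0.4799, 0.0805, 0.0645]
orientation: [-0.147, 3.138, 0.001]
force: [-1.2, 5.3, -0.6]
opening: 0.101
grip_force: 20.0
```

```bash
python3 b.py w7 module_bar:0.068 module_nose:0.008 jig_stop module_tail:.008; python3 -c "
import cv2
a=cv2.imread('pics/w7.png');cv2.imwrite('pics/w7b.png',cv2.resize(a,(768,576)))"
```

```text
10.4 [0.4799 0.0805 0.0645] [-0.0937  0.9956  0.0008] [-1.1557  5.2674 -0.5802]
module_bar 0.58 [250.6752 242.1888] [0.4803 0.0816 0.068 ] tool [-0.0005  0.001  -0.0035]
module_nose 0.93 [291.584  213.0048] [0.4794 0.1119 0.008 ] tool [-0.0025  0.0312  0.0565]
jig_stop 0.68 [310.8864 209.8176] [0.4757 0.1257 0.008 ] tool [-0.      0.0454  0.0565]
```

View pics/w7b.png

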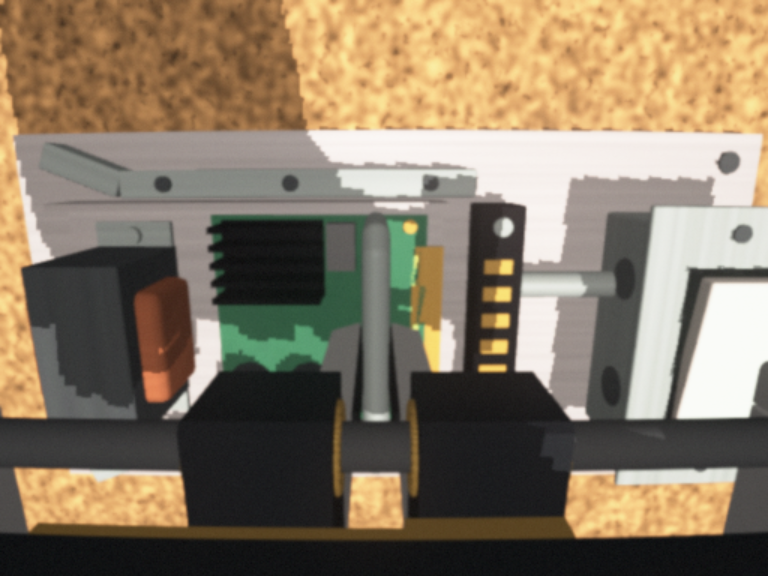

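Emit:
step_arm --hand '[255,255,255,255,255]' --pt "0 0.06 0" --pt "0 0.1 0" --pt "0 0.12 0" --pt "0 0.12 0" --pt "0 0.12 0" --spin '[0,0,0,0,0]'

```text
time: 11.07
ee_pos: [0.4786, 0.0915, 0.0644]
orientation: [0.146, -3.138, -0.0]
force: [-0.3, 0.1, -0.9]
opening: 0.096
grip_force: 20.0
```

Emit:
step_arm --hand '[255,255,255]' --pt "0 0.02 0" --pt "0 0.03 0" --pt "0 0.03 0" --spin '[0,0,0]'

```text
time: 11.32
ee_pos: [0.4783, 0.0939, 0.0644]
orientation: [0.145, -3.138, 0.001]
force: [0.8, -2.7, -3.7]
opening: 0.098
grip_force: 20.0
```

Emit:
step_arm --hand '[255,255,255]' --pt "0 0.02 0" --pt "0 0.03 0" --pt "0 0.03 0" --spin '[0,0,0]'

```text
time: 11.57
ee_pos: [0.4784, 0.0945, 0.0645]
orientation: [-0.142, 3.138, -0.004]
force: [2.3, -19.4, -0.9]
opening: 0.098
grip_force: 20.0
```

```bash
python3 b.py w8 module_bar:0.068 module_nose:0.008 jig_stop module_tail:.008
```

```text
11.5667 [0.4784 0.0945 0.0645] [-0.0902  0.9959 -0.0026] [  2.3317 -19.3689  -0.9398]
module_bar 0.8 [251.1872 243.3024] [0.4794 0.0959 0.068 ] tool [-0.0011  0.0013 -0.0035]
module_nose 0.61 [292.9152 209.5872] [0.4753 0.1263 0.008 ] tool [0.0002 0.0321 0.0564]
jig_stop 0.72 [291.7888 212.5056] [0.4776 0.1257 0.008 ] tool [-0.002   0.0314  0.0564]
```

Emit:
step_arm --hand '[255,180,180,180,180,180]' --pt "0 -0.01 0.005" --pt "0 -0.01 0.005" --pt "0 -0.01 0.005" --pt "0 -0.01 0.005" --pt "0 -0.01 0.005" --pt "0 -0.01 0.005" --spin '[0,0,0,0,0,0]'

```text
time: 12.32
ee_pos: [0.4782, 0.0964, 0.064]
orientation: [-0.146, 3.138, 0.0]
force: [-0.2, 0.2, -0.2]
opening: 0.291
grip_force: 0.0
```

Emit:
step_arm --hand '[180,180,180,180]' --pt "0 -0.01 -0.2" --pt "0 -0.01 -0.5" --pt "0 -0.01 -0.8" --pt "0 -0.01 -0.8" --spin '[0,0,0,0]'

```text
time: 12.65
ee_pos: [0.4805, 0.0955, 0.1483]
orientation: [-0.144, 3.133, 0.004]
force: [1.9, -0.2, 0.9]
opening: 0.293
grip_force: 0.0
```

```bash
python3 b.py w9 module_bar:0.068 module_nose:0.008 jig_stop module_tail:.008 rocker_middle rocker_press; python3 -c "
import cv2
a=cv2.imread('pics/w9.png');cv2.imwrite('pics/w9b.png',cv2.resize(a,(768,576)))"
```

```text
12.65 [0.4805 0.0955 0.1483] [-0.0917  0.9958  0.0022] [ 1.9266 -0.2446  0.8916]
module_bar 0.84 [250.3168 198.6048] [0.4786 0.0965 0.068 ] tool [0.0022 0.0009 0.0803]
module_nose 0.94 [280.1152 181.2096] [0.4743 0.1258 0.008 ] tool [0.0042 0.0304 0.1404]
jig_stop 0.62 [276.8896 181.5168] [0.4749 0.1227 0.008 ] tool [0.0039 0.0272 0.1404]
rocker_middle 0.73 [398.8992 196.3008] [0.4663 0.2174 0.066 ] tool [0.0035 0.1225 0.0826]
rocker_press 0.62 [ 68.8128 187.392 ] [ 0.4821 -0.0493  0.07  ] tool [ 0.0121 -0.1445  0.0779]
```

View pics/w9b.png

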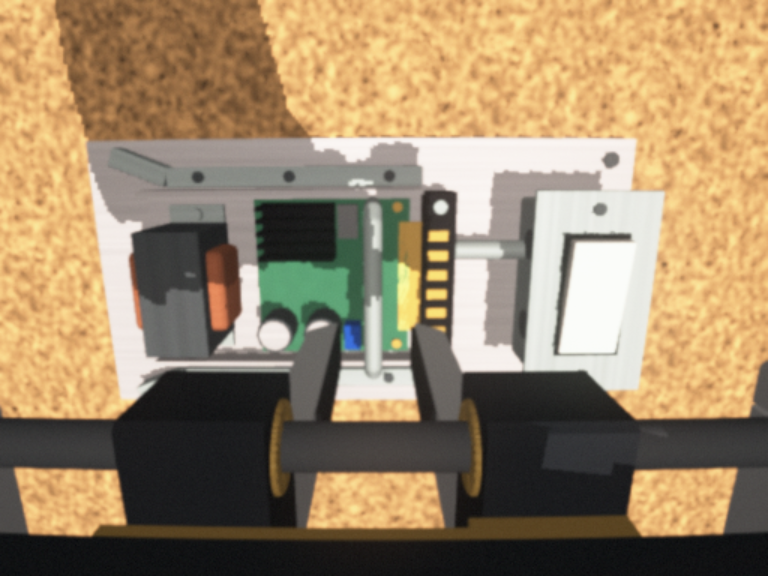

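Emit:
step_arm --hand '[255,255,255,255,255]' --pt "0 0.3 0" --pt "0 0.6 0" --pt "0 0.9 0" --pt "0 0.9 0" --pt "0 0.9 0" --spin '[0,0,0,0,0]'

```text
time: 13.42
ee_pos: [0.4695, 0.1858, 0.1432]
orientation: [0.15, -3.137, 0.002]
force: [0.5, -0.2, 0.5]
opening: 0.01
grip_force: 0.0
```

```bash
python3 b.py w10 rocker_middle rocker_press; python3 -c "
import cv2
a=cv2.imread('pics/w10.png');cv2.imwrite('pics/w10b.png',cv2.resize(a,(768,576)))"
```

```text
13.4167 [0.4695 0.1858 0.1432] [-0.0951  0.9955 -0.001 ] [ 0.5246 -0.2107  0.5013]
rocker_middle 0.6 [288.3072 203.904 ] [0.4677 0.2169 0.066 ] tool [-0.0013  0.0312  0.0771]
rocker_press 0.89 [291.0208 175.7184] [0.4442 0.2156 0.07  ] tool [0.0223 0.0322 0.0732]
```

View pics/w10b.png

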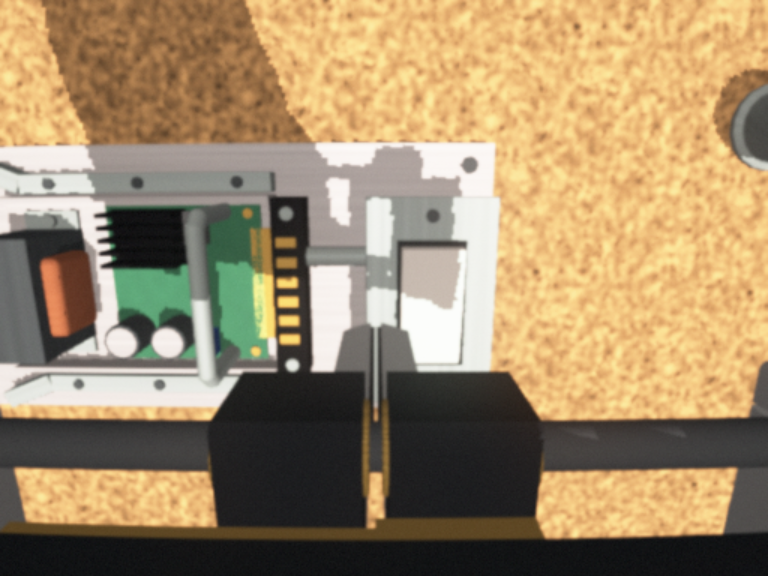

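Emit:
step_arm --hand '[255,255,255,255]' --pt "0.11 0.2 0" --pt "0.22 0.315 0.2" --pt "0.22 0.315 0.48" --pt "0.22 0.315 0.48" --spin '[0,0,0,0]'

```text
time: 13.9
ee_pos: [0.4431, 0.2126, 0.0928]
orientation: [0.145, -3.134, 0.005]
force: [-1.7, -1.1, -0.9]
opening: 0.009
grip_force: 0.0
```

Emit:
step_arm --hand '[255,255,255,255,255]' --pt "0 0 0.04" --pt "0 0 0.08" --pt "0 0 0.11" --pt "0 0 0.13" --pt "0 0 0.13" --spin '[0,0,0,0,0]'

```text
time: 14.32
ee_pos: [0.4456, 0.2137, 0.0833]
orientation: [-0.144, 3.138, 0.0]
force: [0.6, -1.5, 2.1]
opening: 0.004
grip_force: 1.1
```

Emit:
step_arm --hand '[255,255,255,255]' --pt "0 0 0.02" --pt "0 0 0.04" --pt "0 0 0.05" --pt "0 0 0.05" --spin '[0,0,0,0]'

```text
time: 14.65
ee_pos: [0.4454, 0.2142, 0.0781]
orientation: [-0.145, 3.138, 0.0]
force: [-1.3, -2.0, 6.5]
opening: 0.007
grip_force: 3.1
```

Emit:
step_arm --hand '[255,255,255]' --pt "0 0 0.02" --pt "0 0 0.03" --pt "0 0 0.03" --spin '[0,0,0]'

```text
time: 14.9
ee_pos: [0.4457, 0.2143, 0.0769]
orientation: [0.144, -3.138, -0.003]
force: [-15.7, -7.0, 56.5]
opening: 0.002
grip_force: 29.1
```

Emit:
step_arm --hand '[255,255,255,255]' --pt "0 0 -0.1" --pt "0 0 -0.4" --pt "0 -0.3 -0.8" --pt "0 -0.3 -0.8" --spin '[0,0,0,0]'

```text
time: 15.23
ee_pos: [0.4499, 0.1822, 0.1587]
orientation: [-0.142, 3.135, 0.003]
force: [1.5, -0.7, -0.3]
opening: 0.005
grip_force: 0.0
```

```bash
python3 b.py w11 rocker_middle rocker_press module_nose:.008 jig_stop module_bar:.068; python3 -c "
import cv2,numpy as np
from h import *
a=cv2.imread('pics/w11.png');s=cam('scene')['frame'];cv2.imwrite('pics/s11.png',s)
a=cv2.resize(a[60:300],(640,300));b=cv2.resize(np.hstack([cv2.imread('pics/scene0.png')[160:240,270:350],s[160:240,270:350]]),(600,300))
c=np.zeros((600,640,3),np.uint8);c[:300]=a;c[300:,:600]=b;cv2.imwrite('pics/c11.png',c)"
```

```text
15.2333 [0.4499 0.1822 0.1587] [-0.0903  0.9959  0.0018] [ 1.4897 -0.7464 -0.2956]
rocker_middle 0.58 [288.1024 219.9936] [0.4672 0.2175 0.066 ] tool [-0.0201  0.0334  0.0929]
rocker_press 0.93 [286.5152 192.192 ] [0.4419 0.2127 0.07  ] tool [0.0055 0.0309 0.0888]
rocker_press 0.63 [195.8912 203.7888] [0.4586 0.1384 0.07  ] tool [-0.0044 -0.0446  0.0887]
module_nose 0.96 [192.     202.7136] [0.4764 0.125  0.008 ] tool [-0.0207 -0.0596  0.1507]
module_nose 0.31 [286.5152 192.8064] [0.4571 0.2216 0.008 ] tool [-0.0102  0.0383  0.1508]
jig_stop 0.93 [192.     203.7888] [0.4775 0.1251 0.008 ] tool [-0.0218 -0.0597  0.1507]
module_bar 0.95 [142.08   222.1824] [0.4798 0.0928 0.068 ] tool [-0.0214 -0.0919  0.0907]
```

View pics/c11.png

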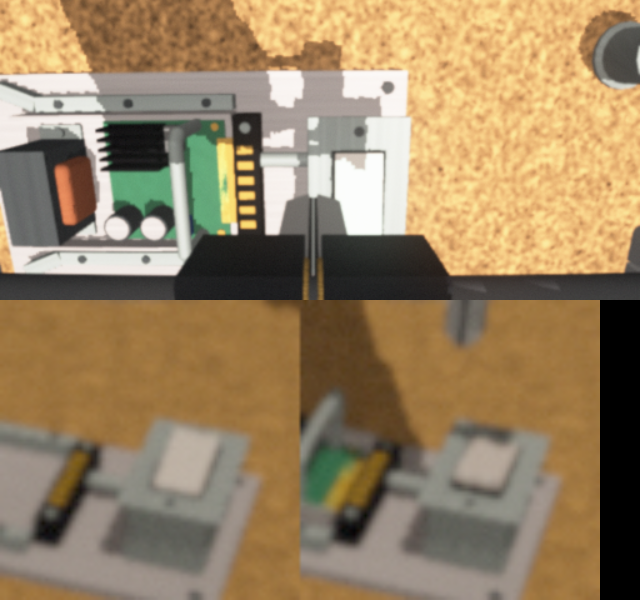

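```bash
python3 -c "
from plant import env
print(env.finish_job())"
```

```text
the job is handed in; nothing more can be done
None
```

I handed the job in at about 15.3 s of the 45 s. The last pictures show the module's nose home against the contact block, the paddle snapped over to on, and the gripper clear of everything. The system returned no verdict, and the bystanders' positions were not re-measured at the end.

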